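# Open the scent pot and hold the cedar ball dish ready at it

## Task

Turn the lid of the white scent pot until its wedge-shaped opening faces the lug on the pot's side. Then pick up the wooden dish by its carrying bar and, keeping it level and its loose ball in the middle, turn it about a quarter turn so that its spout comes in straight over the lug, with the spout's tip over the middle of the opening and about an inch above the lid, touching nothing of the pot. Finish while still holding the dish still there, ready for me to tip the ball in; leave the other things on the table where they are.

Things in the scene. Friction and masses are not known exactly. Their poses are not given: they have to be found in the camera images.
- pot: White ceramic pot fixed to the table, left or right of the dish; 120 mm across at the rim, 96 at the foot, 60 mm high, 68 with its wooden lid. Origin: centre of its underside, on the table; z up. A ceramic lug 14 mm wide sticks out 22 mm beyond the rim on its -x side, 42 to 58 mm up. The lug (-x) points roughly towards the robot (-x of the world, within 12 degrees).
- lid (a joint): Turning wooden lid of the pot, a disc 120 mm across, 8 mm thick, with a wedge opening of about 75 degrees cut from rim to near its centre. Value in rad, 0 when the opening faces the lug, positive counter-clockwise from above (opening in the direction of pot -x turned by the value); starts 0.7 to 1.35. Turns +-1.6 about the pot's axis with friction 0.05 N m and stays where left.
- lid_grip (a point): Middle of the upright grip bar on the lid, on the pot's axis, 92 mm above the table. Bar 12 mm thick, 60 mm long, 34 mm high (68 to 102 mm above the table). Axes: x the thin way of the bar (fingers close along x), pointing away from the opening; y along the bar; z up.
- notch (a point): Middle of the lid's wedge opening, 40 mm from the pot's axis, level with the lid's top; turns with the lid.
- mouth (a point): Fixed point of the pot where the middle of the opening belongs: 40 mm from the pot's axis towards the lug (-x of the pot), level with the lid's top, 68 mm above the table.
- dish: Loose twelve-sided wooden dish, 170 to 340 g, 141 mm across, on a 70 mm foot; one spout, and a carrying bar on two posts (14 x 8 mm, at y = +-73 mm). Origin: centre of its underside; z up; x along the spout; y along the bar. Floor: shallow cone rising 9 degrees from the middle (13 mm up); rim 38 mm up. At the start the spout points to the robot's left (+y, within 12 degrees).
- dish_grip (a point): Middle of the dish's carrying bar, 122 mm above the dish's underside, straight over its middle. Bar 14 mm thick (along x, the way the fingers close), 139 mm long (along y), 28 mm high (108 to 136 mm above the underside). Axes as the dish.
- dish_middle (a point): Point 28 mm above the underside on the dish's axis, where the ball's centre lies when it rests in the middle. Axes as the dish.
- spout_tip (a point): End of the spout's floor, 99 mm from the dish's axis along x, 28.5 mm above the dish's underside. The spout is 35 mm wide inside, 43 outside, its underside at the tip is 5 mm lower and its walls reach 39.5 mm above the dish's underside.
- ball_center (a point): Centre of the loose cedar ball, 30 mm across, 12 g, at rest in the middle of the dish. It rolls freely back to the middle if the dish is moved smoothly.
- ball: The same loose ball; its origin turns with it as it rolls, so use its centre point instead.
- tin: Bystander: round steel shoe-polish tin, 68 mm across, 32 mm high. Origin under its centre. Leave alone.
- key: Bystander: flat steel door key with a dark fob, 110 mm long along its y, 4 to 6 mm thick. Origin on its underside near the middle. Leave alone.
- shoe_brush: Bystander: wooden shoe brush, 160 x 50 x 40 mm, long along its x. Origin under its centre. Leave alone.
- plant: Bystander: terracotta pot 86 mm across, 78 mm high, with leaves to about 190 mm. Origin under its centre. Leave alone.
Mind the look-alikes: they are no part of the job. Leave any pink look-alike of the dish alone. What is shaped like the ball but blue is not meant.

How it is judged:
On the way, in this order (a step that is already met when the one before it is completed fails the run):
1. the lid's opening faces the lug while the dish still stands on the table (value of joint lid between -0.13 and 0.13 rad and height (world z) of dish below 0.01 m), for 0.3 s.
2. the dish is lifted off the table in the fingers with the ball in its middle (height (world z) of dish above 0.03 m and contact force between dish and the fingers above 1 N and x of ball_center in the frame of dish_middle between -0.025 and 0.025 m and y of ball_center in the frame of dish_middle between -0.025 and 0.025 m), for 0.2 s.
At the end, for the whole second after the job is handed in: Lid within 0.13 rad of the lug; dish in the fingers, still, off the pot, level to 5 deg; ball within 12 mm of its middle; spout tip within 22 mm sideways of the opening's middle, 4 to 62 mm above the lid; spout within 12 deg of the line lug to pot axis, dish on the lug's side (value of joint lid between -0.13 and 0.13 rad and contact force between dish and the fingers above 1 N and contact force between dish and pot below 0.3 N and angle between dish's own z axis and vertical below 0.09 rad and x of ball_center in the frame of dish_middle between -0.012 and 0.012 m and y of ball_center in the frame of dish_middle between -0.012 and 0.012 m and z of ball_center in the frame of dish_middle between -0.008 and 0.012 m and horizontal distance between spout_tip and mouth below 0.022 m and z of spout_tip in the frame of pot between 0.072 and 0.13 m and angle between the x axis of dish and the x axis of pot, either way round below 0.21 rad and x of dish in the frame of pot below -0.09 m and linear speed of dish below 0.03 m/s and linear speed of ball below 0.05 m/s); the arm keeps its last pose, push and grip.
It fails at once if the ball rolled more than 30 mm from the dish's middle (x of ball_center in the frame of dish_middle above 0.03 m or x of ball_center in the frame of dish_middle below -0.03 m or y of ball_center in the frame of dish_middle above 0.03 m or y of ball_center in the frame of dish_middle below -0.03 m).
It fails at once if the dish was tilted more than 15 degrees (angle between dish's own z axis and vertical above 0.26 rad).
It fails at once if a bystander was disturbed (distance of any of tin, key, shoe_brush, plant from where it was at the start of the episode above 0.03 m).
It also fails if it takes over 72 s, if anything falls off the work surface, if the arm or the gripper's body presses on something with over 40 N, if the wrist force passes 120 N, or if a joint passes its speed limit or range.

## Robot

A 7-joint arm with a two-finger parallel gripper is mounted at the origin on the work surface. World frame = base frame: x ahead of the robot, y to its left, z up, the work surface at z = 0. Lengths are in m, angles in rad, forces in N, time in s.
With the tool pointing down it reaches from about 0.35 to 0.9 m from the base axis. Payload 8.1 kg.
Tool frame: the origin (TCP) lies midway between the tips of the shut fingers; the grasp point (between the pads) lies 19 mm behind it; z points along the fingers, y is the line along which they close (so a half turn about z gives the same grasp; the last joint's range is limited). The gripper opens to 92 mm and grips with 3 to 60 N. Pads are 19 mm wide; open, the fingers measure 130 mm over their backs; the gripper's body (75 mm by 190 mm) begins 47 mm behind the grasp point.
Start: joints at [-1.364, 0.434, 0.025, 1.573, -0.012, 1.134, -0.075], TCP at [0.191, 0.595, 0.227] pointing down, gripper open.
Joint ranges: [-2.62, 2.62], [-0.44, 2.09], [-1.27, 1.32], [0.08, 2.57], [-1.32, 4.46], [0.12, 2], [-2.74, 2.74]. Speed limits (rad/s): [2.22, 2.22, 3.01, 3.01, 3.14, 3.14, 3.14].

## Interface

Orientations are given as a rotation vector (axis times angle).
In Python, from cell import arm gives the robot as it stands.
- The arm moves only by the tool carry_out, never from a script. Its arguments are lists of equal length, an entry for each row: "claw": the finger opening in cm, from 0 to 9.18; "delta_pos": the shift along the tool's x, y, z in cm, a list of three; "angular": the turn, a rotation vector about the tool's x, y, z in rad, a list of three. In form: {"claw": [claw, ...], "delta_pos": [[dx, dy, dz], ...], "angular": [[ax, ay, az], ...]}. A call has 1 to 20 rows; each row shifts and turns the commanded pose from where the row before left it, along the tool's axes as they then stand; what a row does not reach is not made up. A row lasts 1/10 s, in which the tool goes at most 50 mm and 8.59 degrees, less where a joint would pass 70% of its speed; a pose out of reach is approached as far as the arm can. A call with a gripper value outside its range is refused whole. The fingers move at their own pace and stop on an object; "force" is the grip in N (left out, the last holds). Time passes only in rows, so rows that do not move let the fingers close. It gives the time, the measured TCP pose, the force, the opening and the grip force at its end, in the units of the state.
- arm.observe(): the state, without advancing time (a new reading comes with each control period).
- arm.get_image(name): name is "side" or "top"; returns a dict with "frame" (400x640x3 uint8, red, green, blue), "mtx" (3x3 intrinsics, pixels), "dist" ([k1, k2, p1, p2, k3] as OpenCV has them; the pictures are not rectified), "T" (4x4, takes a point from camera to world coordinates). Camera axes: x right, y down, z forward; pixel columns grow to the right and rows downward; lengths in m; the calibration is good to about 2 mm. A picture is of the moment at which its call begins. There is no depth.
- arm.sign_off(): hands the job in; it is judged then, once.
Trained networks look in a picture, given as the dict that the camera call returned (one of the last four; its "shot" number tells which), for a name from the list of things; names that differ only in an ending like _2 or _b are one class to them, and where a whole thing is asked for, a point or a joint stands for the part that bears it (a point fixed in the world has none). Each returns a list of dicts, best first, with "conf" (0 to 1); they miss things now and then, are a little off and sometimes report something else, mostly with a low value. They report only what shows in the picture. A call takes as long as a camera call. They do not tell look-alikes from the thing itself.
- arm.look_for(label, picture): "centre" ([column, row] as shares, 0 to 1, of the picture: columns of its width, rows of its height, amid what is visible of it).
- arm.trace(label, picture): "region" (400x640 bool, what is visible of it) and "centre" ([column, row] as shares, 0 to 1, of the picture: columns of its width, rows of its height, amid what is visible of it).
- arm.place_of(label, picture): "centre" ([column, row] as shares, 0 to 1, of the picture: columns of its width, rows of its height: a listed point, or the origin of a listed thing).
The state is a dict: "clock": time; "joints": joint angles; "dq": joint speeds; "joint_efforts": joint torques, N m; "position": TCP position; "ee_rot": TCP orientation; "force": force on the tool from outside, world axes, zero at the start; "ft_torque": the same for the moment, N m; "width": opening from 0.0 (shut) to 1.0 (fully open); "gripper_force": force on a finger pad.
Only numpy, scipy, OpenCV 4.12 (cv2) and the standard library are available. Lean on these libraries where they do the work, as an engineer would, in place of code of your own. Each camera call takes 0.05 s, during which the arm holds its last target. There are 200 camera calls.

## Working session

There is one attempt and no reset: what is moved stays moved. The work goes in short steps, Python scripts to look and compute and a tool call to move; the robot and the scene stay as the last step left them, time stands still between calls to the robot, and variables do not carry over. Pictures are saved under pics/ and viewed, at most 10 in all, crops included, and the job is handed in when it is done.

Besides the shell and the picture viewer there is one more tool, called after "Call:" as name(argument=value, ...) on one line, values as JSON. carry_out: Moves the arm, as the interface text tells. Its arguments: {"type":"object","properties":{"claw":{"type":"array","items":{"type":"number"}},"delta_pos":{"type":"array","items":{"type":"array","items":{"type":"number"}}},"angular":{"type":"array","items":{"type":"array","items":{"type":"number"}}},"force":{"type":"number"}},"required":["claw","delta_pos","angular"]}

```bash
mkdir -p pics; ls; cat > h.py <<'E'
import numpy as np, cv2
from cell import arm
def ray(p,c):
    uv=np.array([[[c[0]*640,c[1]*400]]],float)
    n=cv2.undistortPoints(uv,p['mtx'],np.array(p['dist'],float))[0,0]
    T=np.array(p['T']); d=T[:3,:3]@np.array([n[0],n[1],1.]); return T[:3,3],d/np.linalg.norm(d)
def atz(p,c,z):
    o,d=ray(p,c); return o+d*(z-o[2])/d[2]
def px(p,X):
    T=np.linalg.inv(np.array(p['T'])); r,_=cv2.Rodrigues(T[:3,:3])
    return cv2.projectPoints(np.array([X],float),r,T[:3,3],p['mtx'],np.array(p['dist'],float))[0][0,0]
def tri(a,ca,b,cb):
    A=np.zeros((3,3));v=np.zeros(3);L=[ray(a,ca),ray(b,cb)]
    for o,d in L:
        P=np.eye(3)-np.outer(d,d);A+=P;v+=P@o
    X=np.linalg.solve(A,v); return X,max(np.linalg.norm((np.eye(3)-np.outer(d,d))@(X-o)) for o,d in L)
def save(p,n): cv2.imwrite('pics/'+n,cv2.cvtColor(p['frame'],cv2.COLOR_RGB2BGR))
E
python3 - <<'E'
from h import *
s=arm.observe(); print({k:np.round(v,3) for k,v in s.items()})
P={n:arm.get_image(n) for n in('side','top')}
for n,p in P.items(): save(p,n+'0.png'); print(n,np.round(p['T'],3).tolist())
zs=dict(pot=0,lid_grip=.092,notch=.068,dish=0,dish_grip=.122,spout_tip=.0285,ball_center=.028,tin=0,key=0,shoe_brush=0,plant=0,mouth=.068)
for l,z in zs.items():
  for n,p in P.items():
    for r in arm.place_of(l,p)[:3]:
        c=np.array(r['centre']); print(l,n,round(r['conf'],2),np.round(c*[640,400]),np.round(atz(p,c,z),3))
E
```

```text
pics
{'clock': np.float64(0.0), 'joints': array([-1.364,  0.435,  0.025,  1.574, -0.012,  1.134, -0.075]), 'dq': array([-0.001, -0.   , -0.002,  0.004, -0.001,  0.001, -0.001]), 'joint_efforts': array([-0.0000e+00, -6.6786e+01,  9.8500e-01, -3.1447e+01, -6.0000e-02,
        4.3000e-02,  0.0000e+00]), 'position': array([0.19 , 0.595, 0.226]), 'ee_rot': array([-4.850e-01, -3.104e+00,  2.000e-03]), 'force': array([ 0.247,  0.169, -0.394]), 'ft_torque': array([ 0.007, -0.035,  0.019]), 'gripper_force': np.float64(0.0), 'width': np.float64(1.001)}
side [[0.877, -0.282, 0.388, 0.227], [-0.48, -0.485, 0.731, -0.765], [-0.018, -0.828, -0.561, 0.691], [0.0, 0.0, 0.0, 1.0]]
top [[-0.025, -0.993, 0.119, 0.417], [-0.999, 0.028, 0.019, -0.021], [-0.022, -0.119, -0.993, 1.623], [0.0, 0.0, 0.0, 1.0]]
pot side 0.76 [284. 195.] [0.605 0.18  0.   ]
pot top 0.7 [264. 208.] [0.604 0.172 0.   ]
pot top 0.41 [368. 198.] [ 0.627 -0.157  0.   ]
lid_grip side 0.67 [377. 346.] [ 0.504 -0.426  0.092]
lid_grip top 0.88 [259. 200.] [0.621 0.177 0.092]
notch side 0.58 [283. 185.] [0.585 0.13  0.068]
notch side 0.
[... 994 characters left out ...]
0.188  0.028]
ball_center top 0.45 [266. 209.] [0.598 0.164 0.028]
tin side 0.86 [226. 179.] [0.484 0.351 0.   ]
tin top 0.88 [207. 248.] [0.483 0.358 0.   ]
key side 0.44 [371. 208.] [ 0.787 -0.002  0.   ]
key top 0.48 [316. 154.] [0.777 0.004 0.   ]
key top 0.27 [278. 216.] [0.58 0.13 0.  ]
shoe_brush side 0.96 [376. 348.] [ 0.542 -0.378  0.   ]
shoe_brush top 0.67 [439. 226.] [ 0.534 -0.378  0.   ]
shoe_brush top 0.53 [367. 193.] [ 0.646 -0.155  0.   ]
plant side 0.83 [307. 162.] [0.752 0.316 0.   ]
plant side 0.49 [353. 254.] [ 0.644 -0.136  0.   ]
plant top 0.74 [220. 166.] [0.744 0.313 0.   ]
mouth side 0.98 [269. 181.] [0.56  0.169 0.068]
mouth top 0.66 [262. 223.] [0.552 0.172 0.068]
```

View pics/side0.png

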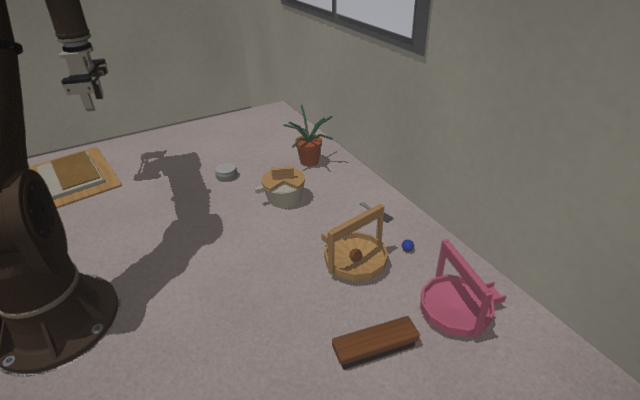

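```bash
python3 - <<'E'
import cv2
a=cv2.imread('pics/top0.png')
cv2.imwrite('pics/topc.png',cv2.resize(a[120:270,190:480],None,fx=2.75,fy=2.75,interpolation=cv2.INTER_CUBIC))
E
```

```text
(no output)
```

View pics/topc.png

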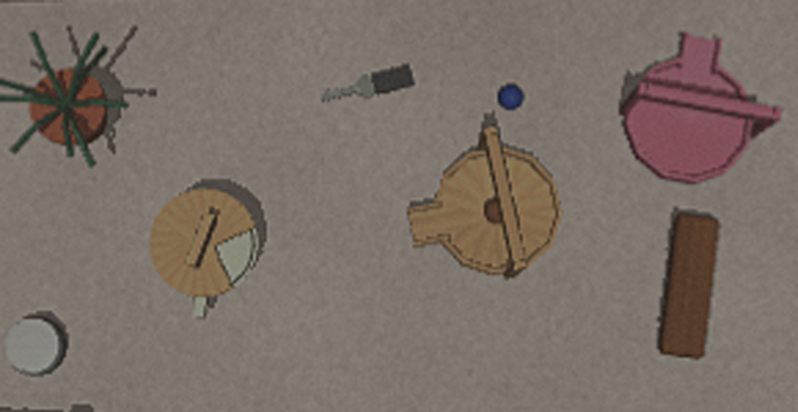

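The top crop (offset 190,120; scale 2.75) shows the pot with its lug pointing down at crop (200,308) and the opening to the lower right at (238,258). The wooden dish is at (495,210) with its spout to the left.
Candidates in the side image:
- Wooden dish (358,263) or pink dish (451,310). I choose the wooden one.
- Brown ball (355,254) or blue ball (408,246). The brown one, in the wooden dish, is meant.
- Lid bar (283,173). The network's "lid_grip" at (377,346) is the shoe brush, so I reject it.

Next I fit the model outlines to the image.

```bash
cat > fit.py <<'E'
from h import *
from scipy.optimize import least_squares
def M(x,y,t):
    c,s=np.cos(t),np.sin(t)
    return lambda Q:np.c_[x+c*np.array(Q)[:,0]-s*np.array(Q)[:,1],y+s*np.array(Q)[:,0]+c*np.array(Q)[:,1],np.array(Q)[:,2]]
def circ(r,z,a0=0,a1=2*np.pi,n=40): return [(r*np.cos(a),r*np.sin(a),z) for a in np.linspace(a0,a1,n)]
def box(x0,x1,y0,y1,z): return [(x0,y0,z),(x1,y0,z),(x1,y1,z),(x0,y1,z),(x0,y0,z)]
def outlines(pot=None,lid=0,dish=None,dz=0):
    L=[]
    if pot is not None:
        L+= [M(*pot)(circ(.06,.068)),M(*pot)(box(-.082,-.06,-.007,.007,.058))]
        m=M(pot[0],pot[1],pot[2]+lid)
        L+=[m([(-.012,0,.068)]+circ(.06,.068,np.pi-.654,np.pi+.654,10)+[(-.012,0,.068)]),m(box(-.006,.006,-.03,.03,.102))]
    if dish is not None:
        m=M(*dish)
        L+=[m(np.array(q)+[0,0,dz]) for q in (circ(.0705,.038),box(-.007,.007,-.0695,.0695,.136),box(.066,.099,-.0215,.0215,.0395))]
    return L
def overlay(p,L,name,c0,w,s):
    x0,y0=c0; I=cv2.cvtColor(p['frame'],cv2.COLOR_RGB2BGR)[y0:y0+w[1],x0:x0+w[0]]
    I=cv2.resize(I,None,fx=s,fy=s,interpolation=cv2.INTER_CUBIC)
    for q in L:
        uv=np.array([px(p,X) for X in q]); uv=((uv-[x0,y0]+.5)*s)
        cv2.polylines(I,[uv.round().astype(np.int32)],False,(255,255,0),1)
    cv2.imwrite('pics/'+name,I); return I
E
python3 - <<'E'
from fit import *
P={n:arm.get_image(n) for n in('side','top')}; top=P['top']
def c2w(u,v,z): return atz(top,[(190+u/2.75)/640,(120+v/2.75)/400],z)
C=c2w(204,242,.068); b1=c2w(213,208,.102);b2=c2w(195,267,.102); lt=c2w(200,316,.05);
print('lid c',C,'bar',b1,b2,(b1+b2)/2,'lug',lt)
for l in('lid_grip','notch','mouth','dish_grip','spout_tip'):
  for n,p in P.items():
    for r in arm.place_of(l,p)[:2]: print(l,n,round(r['conf'],2),np.round(np.array(r['centre'])*[640,400],1))
pc=(b1+b2)/2; pc=(pc+C)/2
lug=np.arctan2(*(pc-lt)[[1,0]]); bar=np.arctan2(*(b1-b2)[[1,0]])
pot=[pc[0],pc[1],lug]; lid=bar+np.pi/2-lug
d1=c2w(490,130,.136);d2=c2w(517,268,.136)
dish=[*((d1+d2)/2)[:2],np.arctan2(*(d1-d2)[[1,0]])+np.pi/2]
print(pot,lid,dish)
L=outlines(pot,lid,dish)
a=overlay(top,L,'a.png',(230,170),(66,60),6); b=overlay(top,L,'b.png',(330,155),(66,60),6)
c=overlay(P['side'],L,'c.png',(245,155),(66,60),6); d=overlay(P['side'],L,'d.png',(315,195),(80,90),4)
d=cv2.resize(d,(396,360))
m=np.vstack([np.hstack([a,b]),np.hstack([c,d])]); cv2.imwrite('pics/m1.png',m[:, :]); print(m.shape)
cv2.imwrite('pics/m1.png',cv2.resize(m,None,fx=.83,fy=.83,interpolation=cv2.INTER_AREA))
E
```

```text
lid c [0.59751215 0.1649204  0.068     ] bar [0.63048452 0.15053789 0.102     ] [0.56659577 0.17098096 0.102     ] [0.59854014 0.16075943 0.102     ] lug [0.51671942 0.1726789  0.05      ]
lid_grip side 0.65 [282.3 186.3]
lid_grip side 0.49 [312.1 158.4]
lid_grip top 0.73 [256.6 201.7]
notch side 0.81 [284.3 184.3]
notch top 0.59 [280.  212.6]
mouth side 0.56 [272.8 183.9]
mouth top 0.89 [267.4 219.8]
dish_grip side 0.68 [359.4 224.6]
dish_grip side 0.63 [463.9 271.1]
dish_grip top 0.72 [449.5 157.4]
dish_grip top 0.55 [374.5 190.6]
spout_tip side 0.57 [328.2 234.9]
spout_tip side 0.57 [498.7 288.2]
spout_tip top 0.71 [339.5 202.1]
spout_tip top 0.64 [448.7 133.2]
[np.float64(0.5980261469907446), np.float64(0.16283991289892724), np.float64(-0.12042514799443488)] 1.3815374137734373 [np.float64(0.6270817754637181), np.float64(-0.1616186583984292), np.float64(1.7236190345252402)]
(720, 792, 3)
```

View pics/m1.png

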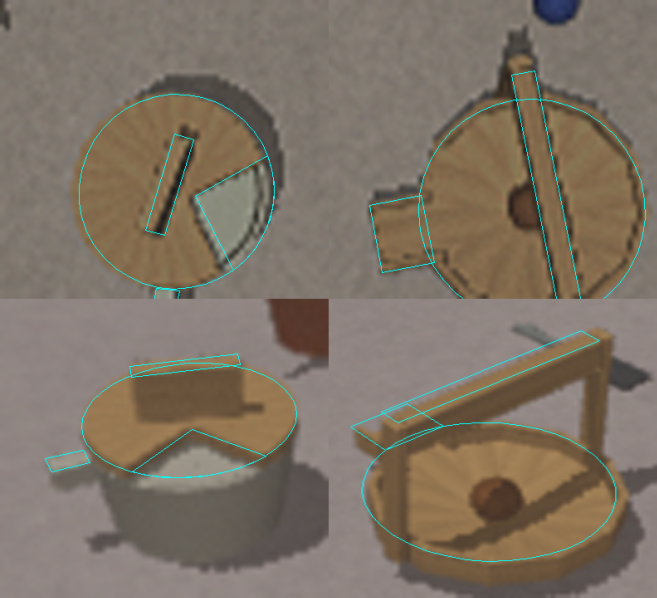

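Pot and lid outlines fit to about 1 px, and the dish outline is off by about 1–3 px. I'll refine with a silhouette fit on the traced masks.

```bash
cat >> fit.py <<'E'
from scipy.optimize import minimize
def cub(x0,x1,y0,y1,z0,z1): return [(x,y,z) for x in(x0,x1) for y in(y0,y1) for z in(z0,z1)]
DISH=[circ(.035,0,n=24)+circ(.0705,.038,n=13),cub(-.007,.007,-.0695,.0695,.108,.136),cub(-.007,.007,-.077,-.069,.02,.136),cub(-.007,.007,.069,.077,.02,.136),cub(.06,.099,-.0215,.0215,.0235,.0395)]
POT=[circ(.048,0)+circ(.06,.06)+circ(.06,.068),cub(-.082,-.05,-.007,.007,.042,.058)]
def render(p,hulls,S=4):
    T=np.linalg.inv(np.array(p['T'])); r,_=cv2.Rodrigues(T[:3,:3]); I=np.zeros((400*S,640*S),np.uint8)
    for h in hulls:
        uv=cv2.projectPoints(np.array(h,float),r,T[:3,3],p['mtx'],np.array(p['dist'],float))[0][:,0]
        cv2.fillConvexPoly(I,cv2.convexHull(((uv+.5)*S).round().astype(np.int32)),255)
    return cv2.resize(I,(640,400),interpolation=cv2.INTER_AREA)/255.
def cost(q,parts,views,z=0):
    c=0
    for p,m in views:
        R=render(p,[M(*q[:3])(np.array(h)+[0,0,z]) for h in parts]); c+=np.abs(R-m).sum()/m.sum()
    return c
def fit(q,parts,views,z=0):
    return minimize(cost,q,(parts,views,z),method='Nelder-Mead',options=dict(initial_simplex=np.array([q]+[np.array(q)+d for d in np.diag([.006,.006,.1])]),xatol=1e-4,fatol=1e-5))
def mask(lab,p,near):
    rs=arm.trace(lab,p); rs=[r for r in rs if np.hypot(*(np.array(r['centre'])*[640,400]-near))<25]
    return max(rs,key=lambda r:r['conf'])['region'].astype(float) if rs else None
E
python3 - <<'E'
from fit import *
P={n:arm.get_image(n) for n in('side','top')}
for lab,parts,q,ns in(('pot',POT+[None],[.598,.163,-.12],((284,187),(265,208))),('dish',DISH,[.632,-.162,1.72],((357,245),(370,197)))):
    V=[(p,mask(lab,p,n)) for p,n in zip(P.values(),ns)]; print(lab,[m.sum() if m is not None else None for _,m in V])
    V=[v for v in V if v[1] is not None]
    if lab=='pot':
        b=1.26; R=M(0,0,b)(cub(-.006,.006,-.03,.03,.068,.102)); parts=POT+[R]
    for W in ([V]+[[v] for v in V]):
        o=fit(q,parts,W); print(np.round(o.x,4),round(o.fun,3))
E
```

```text
pot [np.float64(1429.0), np.float64(1236.0)]
[ 0.5993  0.1665 -0.1107] 0.117
[ 0.5999  0.1654 -0.1313] 0.068
[ 0.5989  0.1665 -0.1305] 0.044
dish [np.float64(3256.0), np.float64(1797.0)]
[ 0.6304 -0.164   1.7488] 0.299
[ 0.6281 -0.1669  1.7519] 0.193
[ 0.6305 -0.1623  1.7519] 0.085
```

Call:
carry_out(claw=[6,6,6,6,6,6,6,6,6,6,6,6,6,6,6,6,6,6], delta_pos=[[-1,-0.6,0],[-2,-1.1,0],[-3.3,-1.8,0],[-3.4,-1.9,0],[-3.4,-1.9,0],[-3.4,-1.9,0],[-3.4,-1.9,0],[-3.4,-1.9,0],[-3.4,-1.9,0],[-3.4,-1.9,0],[-3.4,-1.9,0],[-3.4,-1.9,0],[-3.4,-1.9,0],[-3.4,-1.9,0],[-3.4,-1.9,0],[-3.4,-1.9,0],[-2,-1,0],[-1.5,0,0]], angular=[[0,0,0],[0,0,0],[0,0,0],[0,0,0],[0,0,0],[0,0,0],[0,0,0],[0,0,0],[0,0,0],[0,0,0],[0,0,0],[0,0,0],[0,0,0],[0,0,0],[0,0,0],[0,0,0],[0,0,0],[0,0,0]], force=20)

```text
clock: 4.0
position: [0.617, 0.1479, 0.2269]
ee_rot: [0.492, 3.102, -0.002]
force: [-0.1, 0.3, -0.2]
width: 0.655
gripper_force: 0.0
```

```bash
cat > go.py <<'E'
# delta to target in tool axes (cm) and yaw (rad): go.py x y z yaw(tool y dir)
import sys
from h import *
from scipy.spatial.transform import Rotation as Ro
def delta(X,yaw):
    s=arm.observe(); R=Ro.from_rotvec(s['ee_rot']).as_matrix()
    cy=np.arctan2(R[1,1],R[0,1]); d=(yaw-cy+np.pi/2)%np.pi-np.pi/2 if len(sys.argv)<6 else yaw-cy
    print('t',round(float(s['clock']),2),'pos',np.round(s['position'],4),'yaw',round(float(cy),4),'tilt',np.round(R[2],3),'j7',np.round(s['joints'],2),'F',np.round(s['force'],1),'w',round(float(s['width'])*9.18,2),'gf',round(float(s['gripper_force']),1))
    print('delta_cm',np.round(R.T@(np.array(X)-s['position'])*100,2),'turn_z',round(-d,3))
if __name__=='__main__': delta([float(v) for v in sys.argv[1:4]],float(sys.argv[4]))
E
python3 go.py .599 .1655 .14 1.25
```

```text
t 4.0 pos [0.617  0.1479 0.2269] yaw 1.2563 tilt [-0.001 -0.001 -1.   ] j7 [-0.47  0.45  0.23  1.56 -0.11  1.14  1.03] F [-0.1  0.3 -0.2] w 6.01 gf 0.0
delta_cm [2.26 1.13 8.68] turn_z 0.006
```

Call:
carry_out(claw=[6,6,6,6,6,6,6,6,6,3,1,1,1,1,1], delta_pos=[[1.1,0.5,1],[1.2,0.6,2],[0,0,3],[0,0,3],[0,0,2.5],[0,0,2],[0,0,1],[0,0,0.6],[0,0,0],[0,0,0],[0,0,0],[0,0,0],[0,0,0],[0,0,0],[0,0,0]], angular=[[0,0,0],[0,0,0],[0,0,0],[0,0,0],[0,0,0],[0,0,0],[0,0,0],[0,0,0],[0,0,0],[0,0,0],[0,0,0],[0,0,0],[0,0,0],[0,0,0],[0,0,0]], force=15)

```text
clock: 5.5
position: [0.5971, 0.1692, 0.0758]
ee_rot: [-0.485, -3.104, 0.002]
force: [-3.5, -13.3, 5.9]
width: 0.181
gripper_force: 6.7
```

```bash
python3 go.py .599 .1655 .075 -0.12 abs
```

```text
t 5.5 pos [0.5971 0.1692 0.0758] yaw 1.2608 tilt [ 0.    -0.001 -1.   ] j7 [-0.49  0.58  0.18  1.75 -0.14  0.82  1.02] F [ -3.5 -13.3   5.9] w 1.66 gf 6.7
delta_cm [-0.3  -0.3   0.08] turn_z 1.381
```

Call:
carry_out(claw=[1,1,1,1], delta_pos=[[0,0,0],[0,0,0],[0,0,0],[0,0,0]], angular=[[0,0,0],[0,0,0],[0,0,0],[0,0,0]])

```text
clock: 5.9
position: [0.5967, 0.167, 0.0758]
ee_rot: [-0.488, -3.102, 0.005]
force: [-3.8, -7.6, 5.0]
width: 0.132
gripper_force: 15.0
```

```bash
python3 go.py .599 .1655 .075 -0.12 abs; python3 - <<'E'
from fit import *
P={n:arm.get_image(n) for n in('side','top')}
a=overlay(P['top'],[],'a.png',(230,170),(66,60),6);c=overlay(P['side'],[],'c.png',(245,150),(66,60),6)
cv2.imwrite('pics/m2.png',np.hstack([a,c]))
E
```

```text
t 5.9 pos [0.5967 0.167  0.0758] yaw 1.2587 tilt [ 0.001 -0.003 -1.   ] j7 [-0.49  0.58  0.19  1.75 -0.14  0.82  1.02] F [-3.8 -7.6  5. ] w 1.21 gf 15.0
delta_cm [-0.26 -0.07  0.08] turn_z 1.379
```

View pics/m2.png

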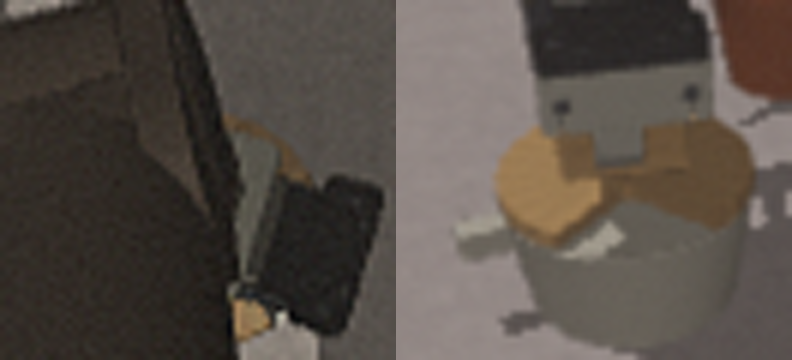

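Call:
carry_out(claw=[1,1,1,1,1,1,1,1,1,1,1,1,1,1,1,1,1], delta_pos=[[-0.1,0,0],[-0.1,0,0],[0,0,0],[0,0,0],[0,0,0],[0,0,0],[0,0,0],[0,0,0],[0,0,0],[0,0,0],[0,0,0],[0,0,0],[0,0,0],[0,0,0],[0,0,0],[0,0,0],[0,0,0]], angular=[[0,0,0],[0,0,0.05],[0,0,0.08],[0,0,0.12],[0,0,0.12],[0,0,0.12],[0,0,0.12],[0,0,0.12],[0,0,0.12],[0,0,0.12],[0,0,0.12],[0,0,0.12],[0,0,0.1],[0,0,0.07],[0,0,0],[0,0,0],[0,0,0]])

```text
clock: 7.7
position: [0.5998, 0.1689, 0.0758]
ee_rot: [2.348, 2.086, 0.001]
force: [4.3, -3.4, -2.7]
width: 0.131
gripper_force: 15.0
```

```bash
python3 go.py .599 .1655 .075 -0.12 abs
```

```text
t 7.7 pos [0.5998 0.1689 0.0758] yaw -0.1178 tilt [-0.     0.001 -1.   ] j7 [-0.73  0.64  0.56  1.77 -0.43  0.86 -0.09] F [ 4.3 -3.4 -2.7] w 1.2 gf 15.0
delta_cm [-0.35 -0.04  0.08] turn_z 0.002
```

Call:
carry_out(claw=[3,4,5,6,6,6,6,6,6,6,6,6,6,6,6,6,6,6,6], delta_pos=[[0,0,0],[0,0,0],[0,0,0],[0,0,-1],[0,0,-2],[0,0,-3],[0,0,-3],[0,0,-3],[0,0,-2],[-1,0,-1],[-2,0,0],[-3,0,0],[-3,0,0],[-3,0,0],[-2,0,0],[-1,0,0],[0,0,0],[0,0,0],[0,0,0]], angular=[[0,0,0],[0,0,0],[0,0,0],[0,0,0],[0,0,0],[0,0,0],[0,0,0],[0,0,0],[0,0,0],[0,0,-0.06],[0,0,-0.12],[0,0,-0.13],[0,0,-0.13],[0,0,-0.13],[0,0,-0.13],[0,0,-0.13],[0,0,-0.13],[0,0,-0.13],[0,0,-0.1]])

```text
clock: 9.6
position: [0.6279, 0.0249, 0.2265]
ee_rot: [0.77, 3.046, 0.0]
force: [0.5, -0.6, -1.1]
width: 0.655
gripper_force: 0.0
```

```bash
python3 go.py .632 -.163 .24 1.75 abs; python3 - <<'E'
from fit import *
P={n:arm.get_image(n) for n in('side','top')}; V=list(P.values())
W=[(p,m) for p,n in zip(V,((357,245),(370,197))) if (m:=mask('dish',p,n)) is not None]
d=[.6305,-.163,1.75]
for X in ([W]+[[w] for w in W]):
    o=fit(d,DISH,X);print(o.x,o.fun)
for l in('dish_grip','spout_tip','ball_center'):
  for n,p in P.items():
    for r in arm.place_of(l,p)[:2]: print(l,n,round(r['conf'],2),np.round(atz(p,r['centre'],{'dish_grip':.122}.get(l,.0285)),3))
L=outlines([.599,.1665,-.12],0,[.632,-.163,1.75])
a=overlay(V[1],L,'a.png',(230,170),(66,60),6); b=overlay(V[1],L,'b.png',(330,155),(66,60),6)
c=overlay(V[0],L,'c.png',(245,155),(66,60),6); e=cv2.resize(overlay(V[0],L,'d.png',(315,195),(80,90),4),(396,360))
cv2.imwrite('pics/m3.png',cv2.resize(np.vstack([np.hstack([a,b]),np.hstack([c,e])]),None,fx=.83,fy=.83,interpolation=cv2.INTER_AREA))
E
```

```text
t 9.6 pos [0.6279 0.0249 0.2265] yaw 1.0757 tilt [-0.  0. -1.] j7 [-0.38  0.45  0.38  1.59 -0.18  1.14  1.11] F [ 0.5 -0.6 -1.1] w 6.01 gf 0.0
delta_cm [ -9.29 -16.34  -1.35] turn_z -0.674
[ 0.62974637 -0.16378975  1.75272472] 0.3483677607240877
[ 0.62748997 -0.16838046  1.75904449] 0.2082978843018571
[ 0.63008357 -0.16153826  1.74215542] 0.0991606043648573
dish_grip side 0.79 [ 0.734 -0.387  0.122]
dish_grip side 0.63 [ 0.63  -0.186  0.122]
dish_grip top 0.65 [ 0.731 -0.394  0.122]
dish_grip top 0.55 [ 0.637 -0.165  0.122]
spout_tip side 0.92 [ 0.612 -0.058  0.028]
spout_tip side 0.85 [ 0.825 -0.415  0.028]
spout_tip top 0.8 [ 0.826 -0.405  0.028]
spout_tip top 0.66 [ 0.607 -0.069  0.028]
ball_center side 0.64 [ 0.63  -0.165  0.028]
ball_center side 0.63 [ 0.75  -0.197  0.028]
ball_center top 0.59 [ 0.62  -0.166  0.028]
ball_center top 0.58 [ 0.746 -0.172  0.028]
```

View pics/m3.png

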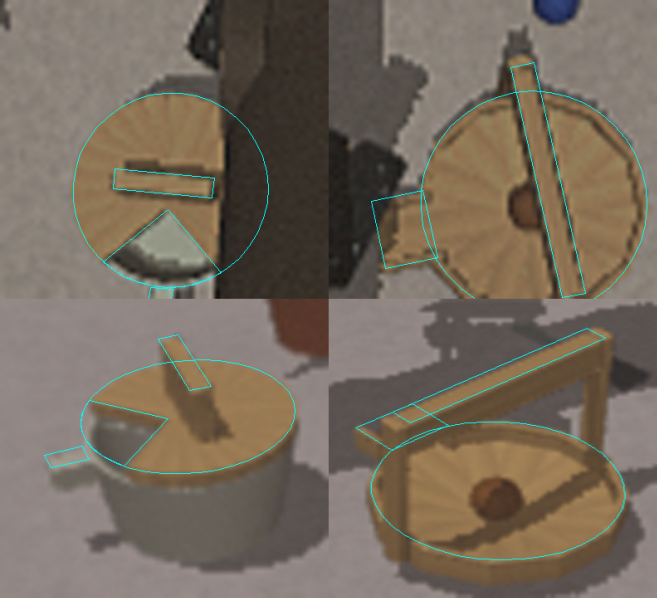

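Lid opening now lines up with the lug in both views (top-left and bottom-left panels), and the dish outline fits to about 1 px, so I move over the dish.

Call:
carry_out(claw=[6,6,6,6,6,6,6,6,6,6,6,6,6,6,6,6,6], delta_pos=[[-0.8,-1.5,0],[-1.5,-2.5,0],[-1.8,-3,0],[-1.8,-3,0],[-1.5,-3,0],[-1.2,-2.5,0],[-0.7,-1,0],[0,0,0],[0,0,0],[0,0,0],[0,0,0],[0,0,0],[0,0,0],[0,0,1],[0,0,2],[0,0,2],[0,0,1]], angular=[[0,0,0],[0,0,0],[0,0,0],[0,0,0],[0,0,0],[0,0,0],[0,0,0],[0,0,-0.11],[0,0,-0.12],[0,0,-0.12],[0,0,-0.12],[0,0,-0.12],[0,0,-0.08],[0,0,0],[0,0,0],[0,0,0],[0,0,0]])

```text
clock: 11.8
position: [0.6294, -0.1635, 0.1632]
ee_rot: [0.264, -3.128, -0.002]
force: [-1.0, 0.7, -1.0]
width: 0.654
gripper_force: 0.0
```

```bash
python3 go.py .632 -.165 .103 1.75 abs; python3 - <<'E'
from fit import *
P={n:arm.get_image(n) for n in('side','top')}; V=list(P.values())
L=outlines(None,0,[.632,-.165,1.75])
b=overlay(V[1],L,'b.png',(330,155),(66,60),6);e=cv2.resize(overlay(V[0],L,'d.png',(315,175),(80,100),4),(320,400))[:360]
cv2.imwrite('pics/m4.png',np.hstack([b,e]))
E
```

```text
t 11.8 pos [ 0.6294 -0.1635  0.1632] yaw 1.7389 tilt [ 0.003  0.001 -1.   ] j7 [ 0.02  0.53  0.23  1.59 -0.14  1.03  2.03] F [-1.   0.7 -1. ] w 6.0 gf 0.0
delta_cm [-0.25 -0.2   6.02] turn_z -0.011
```

View pics/m4.png

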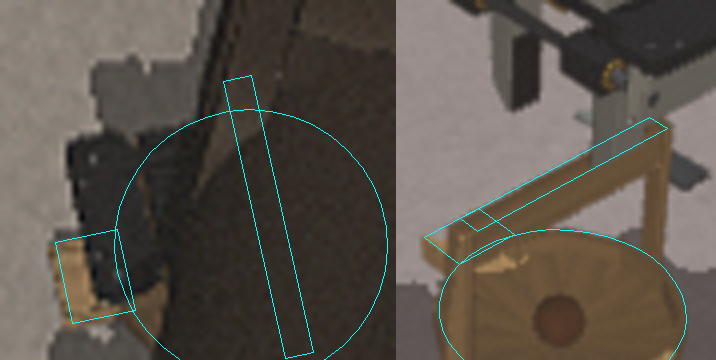

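The fingers straddle the carrying bar with clearance on both sides (right panel, fingers at about (520,70) and (615,120)). Next: descend, then close gently.

Call:
carry_out(claw=[6,6,6,6,6,5,4,3.4,2.9,2.5,2.2,2,1.8,1.6,1.4,1.2,1,1,1,1], delta_pos=[[-0.3,-0.2,0.7],[0,0,1.5],[0,0,2],[0,0,1.2],[0,0,0.6],[0,0,0],[0,0,0],[0,0,0],[0,0,0],[0,0,0],[0,0,0],[0,0,0],[0,0,0],[0,0,0],[0,0,0],[0,0,0],[0,0,0],[0,0,0],[0,0,0],[0,0,0]], angular=[[0,0,-0.01],[0,0,0],[0,0,0],[0,0,0],[0,0,0],[0,0,0],[0,0,0],[0,0,0],[0,0,0],[0,0,0],[0,0,0],[0,0,0],[0,0,0],[0,0,0],[0,0,0],[0,0,0],[0,0,0],[0,0,0],[0,0,0],[0,0,0]], force=25)

```text
clock: 13.9
position: [0.6337, -0.1657, 0.1056]
ee_rot: [0.282, -3.129, -0.0]
force: [1.0, 0.5, -2.6]
width: 0.15
gripper_force: 25.0
```

```bash
python3 go.py .632 -.165 .103 1.75 abs; python3 - <<'E'
from fit import *
p=arm.get_image('side')
print([(round(r['conf'],2),np.round(atz(p,r['centre'],.028),3)) for r in arm.place_of('ball_center',p)[:3]])
E
```

```text
t 13.9 pos [ 0.6337 -0.1657  0.1056] yaw 1.7508 tilt [ 0.  0. -1.] j7 [ 0.03  0.6   0.22  1.64 -0.15  0.92  2.06] F [ 1.   0.5 -2.6] w 1.38 gf 25.0
delta_cm [0.16 0.1  0.26] turn_z 0.001
[(0.64, array([ 0.636, -0.161,  0.028])), (0.51, array([ 0.755, -0.2  ,  0.028]))]
```

Call:
carry_out(claw=[1,1,1,1,1,1,1,1,1,1,1,1,1,1,1], delta_pos=[[0,0,0],[0,0,-0.2],[0,0,-0.5],[0,0,-0.8],[0,0,-1],[0,0,-1],[0,0,-1],[0,0,-1],[0,0,-1],[0,0,-1],[0,0,-1],[0,0,-0.8],[0,0,-0.5],[0,0,-0.2],[0,0,0]], angular=[[0,0,0],[0,0,0],[0,0,0],[0,0,0],[0,0,0],[0,0,0],[0,0,0],[0,0,0],[0,0,0],[0,0,0],[0,0,0],[0,0,0],[0,0,0],[0,0,0],[0,0,0]], force=35)

```text
clock: 15.5
position: [0.6338, -0.1656, 0.2058]
ee_rot: [-0.283, 3.129, 0.0]
force: [-0.2, 0.3, -3.2]
width: 0.155
gripper_force: 35.0
```

```bash
python3 go.py .40 .18 .2 -0.12 abs; python3 - <<'E'
from fit import *
P={n:arm.get_image(n) for n in('side','top')}; V=list(P.values())
L=outlines(None,0,[.632,-.165,1.75],.1)
e=overlay(V[0],L,'d.png',(305,140),(110,110),5); cv2.imwrite('pics/m5.png',e)
E
```

```text
t 15.5 pos [ 0.6338 -0.1656  0.2058] yaw 1.7509 tilt [-0.  0. -1.] j7 [ 0.02  0.5   0.24  1.53 -0.13  1.12  2.04] F [-0.2  0.3 -3.2] w 1.42 gf 35.0
delta_cm [16.81 38.19  0.58] turn_z 1.871
```

View pics/m5.png

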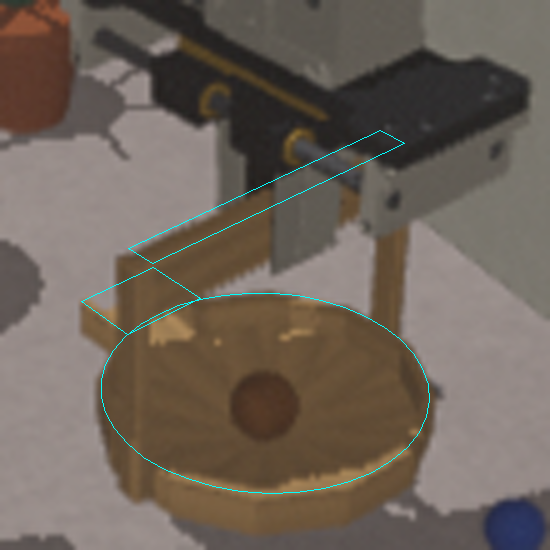

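The dish is lifted level with the ball in its middle (crop (265,405)). Now the quarter turn.

Call:
carry_out(claw=[1,1,1,1,1,1,1,1,1,1,1,1,1,1,1,1,1,1,1,1], delta_pos=[[0,0,0],[0,0,0],[0,0,0],[0,0,0],[0,0,0],[0,0,0],[0,0,0],[0,0,0],[0,0,0],[0,0,0],[0,0,0],[0,0,0],[0,0,0],[0,0,0],[0,0,0],[0,0,0],[0,0,0],[0,0,0],[0,0,0],[0,0,0]], angular=[[0,0,0.02],[0,0,0.05],[0,0,0.08],[0,0,0.11],[0,0,0.11],[0,0,0.11],[0,0,0.11],[0,0,0.11],[0,0,0.11],[0,0,0.11],[0,0,0.11],[0,0,0.11],[0,0,0.11],[0,0,0.11],[0,0,0.11],[0,0,0.11],[0,0,0.11],[0,0,0.08],[0,0,0.06],[0,0,0.04]])

```text
clock: 17.6
position: [0.6337, -0.1653, 0.2053]
ee_rot: [-2.352, -2.081, 0.001]
force: [-0.4, 0.5, -2.5]
width: 0.15
gripper_force: 35.0
```

```bash
python3 go.py .40 .19 .2 -0.12 abs
```

```text
t 17.6 pos [ 0.6337 -0.1653  0.2053] yaw -0.1221 tilt [ 0.    -0.001 -1.   ] j7 [-0.27  0.57  0.71  1.56 -0.4   1.16  0.4 ] F [-0.4  0.5 -2.5] w 1.37 gf 35.0
delta_cm [ 32.42 -27.52   0.55] turn_z -0.002
```

Call:
carry_out(claw=[1,1,1,1,1,1,1,1,1,1,1,1,1,1,1], delta_pos=[[0.23,-0.2,0],[0.45,-0.4,0],[0.7,-0.58,0],[0.9,-0.78,0],[1.15,-0.97,0],[1.28,-1.08,0],[1.28,-1.08,0],[1.28,-1.08,0],[1.28,-1.08,0],[1.28,-1.08,0],[1.28,-1.08,0],[1.28,-1.08,0],[1.28,-1.08,0],[1.28,-1.08,0],[1.28,-1.08,0]], angular=[[0,0,0],[0,0,0],[0,0,0],[0,0,0],[0,0,0],[0,0,0],[0,0,0],[0,0,0],[0,0,0],[0,0,0],[0,0,0],[0,0,0],[0,0,0],[0,0,0],[0,0,0]])

```text
clock: 19.1
position: [0.5155, 0.0133, 0.2058]
ee_rot: [-2.348, -2.086, -0.001]
force: [-0.0, -0.5, -2.5]
width: 0.153
gripper_force: 35.0
```

Call:
carry_out(claw=[1,1,1,1,1,1,1,1,1,1,1,1,1,1,1,1,1], delta_pos=[[1.28,-1.08,0],[1.28,-1.08,0],[1.28,-1.08,0],[1.28,-1.08,0],[1.28,-1.08,0],[1.28,-1.08,0],[1.28,-1.08,0],[1.28,-1.08,0],[1.28,-1.08,0],[1.28,-1.08,0],[1.15,-0.97,0],[0.9,-0.78,0],[0.7,-0.58,0],[0.45,-0.4,0],[0.23,-0.2,0],[0,0,0],[0,0,0]], angular=[[0,0,0],[0,0,0],[0,0,0],[0,0,0],[0,0,0],[0,0,0],[0,0,0],[0,0,0],[0,0,0],[0,0,0],[0,0,0],[0,0,0],[0,0,0],[0,0,0],[0,0,0],[0,0,0],[0,0,0]])

```text
clock: 20.8
position: [0.3999, 0.189, 0.2058]
ee_rot: [2.35, 2.085, 0.0]
force: [-0.3, 0.3, -2.6]
width: 0.148
gripper_force: 35.0
```

```bash
python3 go.py .461 .183 .17 -0.12 abs; python3 - <<'E'
from fit import *
P={n:arm.get_image(n) for n in('side','top')}; V=list(P.values())
s=arm.observe()['position']; d=[s[0],s[1],-.12]; dz=s[2]-.106
print(d,dz)
for n,p in P.items():
  for l,z in(('spout_tip',.0285+dz),('ball_center',.028+dz),('mouth',.068),('notch',.068)):
    for r in arm.place_of(l,p)[:2]: print(l,n,round(r['conf'],2),np.round(atz(p,r['centre'],z),3))
L=outlines([.599,.1665,-.12],0,d,dz)
e=overlay(V[0],L,'e.png',(180,100),(130,110),5);f=cv2.resize(overlay(V[1],L,'f.png',(230,180),(90,110),5),None,fx=.8,fy=1.)
m=cv2.resize(np.hstack([e,f]),(790,430)); cv2.imwrite('pics/m6.png',m)
E
```

```text
t 20.8 pos [0.3999 0.189  0.2058] yaw -0.1196 tilt [-0.  0. -1.] j7 [-1.17  0.17  0.71  2.06 -0.13  0.95 -0.51] F [-0.3  0.3 -2.6] w 1.36 gf 35.0
delta_cm [0.14 6.13 3.58] turn_z 0.0
[np.float64(0.4000028832254212), np.float64(0.1888535539436289), -0.12] 0.09973705573487508
spout_tip side 0.96 [0.5   0.193 0.128]
spout_tip side 0.58 [ 0.735 -0.466  0.128]
ball_center side 0.62 [0.4   0.184 0.128]
ball_center side 0.5 [ 0.675 -0.284  0.128]
mouth side 0.62 [0.556 0.148 0.068]
mouth side 0.46 [ 0.519 -0.41   0.068]
notch side 0.71 [0.565 0.16  0.068]
spout_tip top 0.89 [0.498 0.169 0.128]
spout_tip top 0.8 [ 0.799 -0.389  0.128]
ball_center top 0.62 [ 0.731 -0.174  0.128]
ball_center top 0.16 [0.396 0.185 0.128]
mouth top 0.71 [0.547 0.174 0.068]
notch top 0.8 [0.551 0.161 0.068]
```

View pics/m6.png

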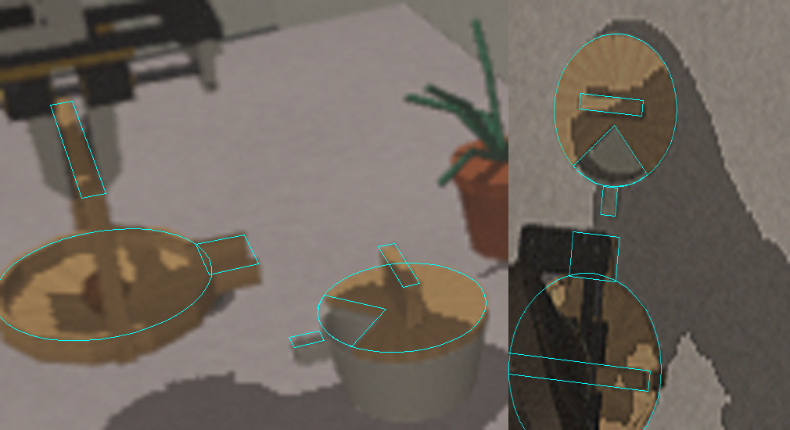

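Dish is level with the ball in the middle (ball at (100,293) in the left panel), and the spout is lined up with the lug. Next: come in straight, then lower.

Call:
carry_out(claw=[1,1,1,1,1,1,1,1,1,1,1,1,1,1,1,1,1,1,1,1], delta_pos=[[0.05,0.2,0],[0.05,0.5,0],[0,0.8,0],[0,1,0],[0,1.1,0],[0,1,0],[0,0.8,0],[0,0.5,0],[0,0.2,0.1],[0,0,0.3],[0,0,0.5],[0,0,0.6],[0,0,0.6],[0,0,0.5],[0,0,0.4],[0,0,0.2],[0,0,0],[0,0,0],[0,0,0],[0,0,0]], angular=[[0,0,0],[0,0,0],[0,0,0],[0,0,0],[0,0,0],[0,0,0],[0,0,0],[0,0,0],[0,0,0],[0,0,0],[0,0,0],[0,0,0],[0,0,0],[0,0,0],[0,0,0],[0,0,0],[0,0,0],[0,0,0],[0,0,0],[0,0,0]])

```text
clock: 23.3
position: [0.4605, 0.1831, 0.1739]
ee_rot: [2.35, 2.085, 0.001]
force: [0.3, 0.2, -2.4]
width: 0.151
gripper_force: 35.0
```

```bash
python3 go.py .461 .183 .172 -0.12 abs; python3 - <<'E'
from fit import *
P={n:arm.get_image(n) for n in('side','top')}; V=list(P.values())
s=arm.observe()['position']; d=[s[0],s[1],-.12]; dz=s[2]-.106
R={}
for n,p in P.items():
  for l,z in(('spout_tip',.0285+dz),('ball_center',.028+dz),('mouth',.068),('notch',.068)):
    for r in arm.place_of(l,p)[:1]: R[l,n]=r['centre'];print(l,n,round(r['conf'],2),np.round(atz(p,r['centre'],z),3))
for l in('spout_tip','notch'):
  if (l,'side') in R and (l,'top') in R: print(l,tri(V[0],R[l,'side'],V[1],R[l,'top']))
L=outlines([.599,.1665,-.12],0,d,dz)
e=overlay(V[0],L,'e.png',(205,110),(110,105),5);f=cv2.resize(overlay(V[1],L,'f.png',(230,175),(75,105),5),None,fx=.64,fy=1.)
cv2.imwrite('pics/m7.png',np.hstack([e,f]))
E
```

```text
t 23.3 pos [0.4605 0.1831 0.1739] yaw -0.1191 tilt [ 0.  0. -1.] j7 [-1.03  0.32  0.69  1.99 -0.26  0.92 -0.32] F [ 0.3  0.2 -2.4] w 1.38 gf 35.0
delta_cm [-0.01  0.05  0.19] turn_z 0.001
spout_tip side 0.92 [ 0.764 -0.442  0.096]
ball_center side 0.7 [ 0.699 -0.254  0.096]
mouth side 0.83 [0.56  0.164 0.068]
notch side 0.68 [0.565 0.161 0.068]
spout_tip top 0.77 [0.56  0.17  0.096]
ball_center top 0.62 [ 0.733 -0.173  0.096]
mouth top 0.59 [0.55  0.171 0.068]
notch top 0.85 [0.553 0.165 0.068]
spout_tip (array([ 0.71135803, -0.10422612,  0.01571846]), np.float64(0.3181355975778144))
notch (array([0.55904743, 0.16257831, 0.06796839]), np.float64(0.006258640974836297))
```

View pics/m7.png

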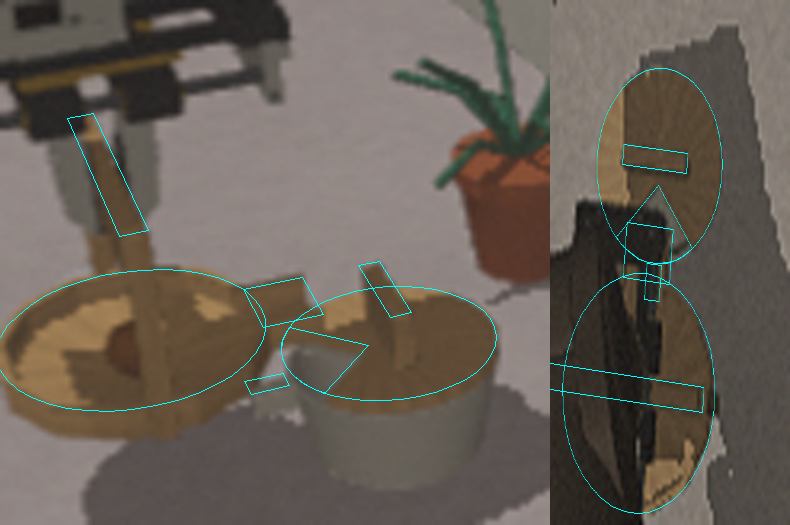

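The spout is over the opening and clear of the pot, with its tip at about (0.56, 0.17) against the mouth at (0.559, 0.171), about 26 mm above the lid. The ball is centred at (125,348) in the left panel. Handing in.

```bash
python3 -c "
from cell import arm
print(arm.sign_off())"
```

```text
the job is handed in; nothing more can be done
None
```

I handed the job in with the lid's opening facing the lug and the dish held level and still, ball in its middle, spout tip over the opening about an inch above the lid; the hand-in returned no verdict.

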